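# Unhook the ladle and stand it in the batter bowl

## Task

Take the ladle off its hook on the utensil stand and stand it, cup down, in the striped bowl, ready for the batter. The wire hooks turn up at the tip and are bent by use, so feel how far the eye can be lifted under the wire and ease it out over the tip without catching on the hook or straining it. Set it down gently, let go only once the cup is in the bowl, and leave the other utensils hanging and everything else where it is.

Things in the scene. Friction and masses are not known exactly. Their poses are not given: they have to be found in the camera images.
- rack: Utensil stand, fixed: oak foot 150 x 326 x 16 mm, black frame of 12 mm rod, 312 mm wide, top bar 228 mm high. Origin on the worktop under the top bar's middle; x points to the back, y along the bar, z up. Three steel wire hooks, 6 mm thick and stiff, stick out from the bar along -x at y = +100, 0 and -100 mm, wire axis 222 mm above the worktop, utensils hanging at x = -26 mm.
- hook_left (a point): Point on the wire's axis of the hook at the stand's y = +100 mm, 36 mm out from the bar (x = -36 mm). Up to here each hook is straight and level; from here on it is bent by use by 0.07 to 0.18 rad up or down, differently on each hook and told by no reading, so that its tip may be 8 mm higher or lower than on a straight hook.
- hook_mid (a point): The same point of the middle hook. Shape of all hooks' outer ends, when straight: 30 mm on from this point (x = -66 mm) the wire begins to turn up, the end is at x = -79 mm, and its rounded tip stands 17 mm above the wire's axis, 14 mm above the wire's upper side.
- hook_right (a point): The same point of the hook at the stand's y = -100 mm.
- ladle: Steel ladle, the only utensil with a deep round cup, 0.1 to 0.2 kg, 193 mm long, hanging upright on one of the hooks, free to swing. Origin in the middle of the upper inner edge of its eye, where it rests on the wire; z up, x and y as the stand's. Black head: plate 28 mm wide (y), 5 mm thick (x), from z = +8 to -32 mm; it can be gripped from above by its two side edges, astride the wire.
- ladle_eye (a point): The centre of the eye in the ladle's head, 11 mm below the ladle's origin. The eye is a closed upright slot, 12 mm wide (y) and 22 mm high: on the 6 mm wire it can be lifted 16 mm before its lower edge meets the wire's underside, and 14 mm are needed to clear the tip.
- ladle_foot (a point): The centre of the flat underside (36 mm in diameter) of the ladle's cup, 185 mm below the ladle's origin. The cup is 66 mm in diameter at the rim and 40 mm high; a sloping strip 12 to 18 mm wide joins its back rim to the head.
- bowl: White bowl with a red brush stripe, 162 mm in diameter, 78 mm high, with a level inner floor of about 70 mm diameter 10 mm above the worktop. Origin in the centre of its underside.
- turner: Slotted steel turner, blade 66 x 80 mm, 193 mm long. It hangs on a hook by the same black head as the ladle's; origin in the middle of the upper inner edge of its eye.
- skimmer: Round wire skimmer, 77 mm in diameter, 193 mm long. It hangs on a hook by the same black head as the ladle's; origin in the middle of the upper inner edge of its eye.
- honey: Honey jar, 71 mm in diameter, 110 mm high; origin under its centre.
- salt: Spice jar with black cap and orange label, 41 mm in diameter, 105 mm high; origin under its centre.
- pepper: Spice jar with black cap and dark label, 41 mm in diameter, 105 mm high; origin under its centre.
- tin: Food tin with green label, 76 mm in diameter, 110 mm high; origin under its centre.
- lemon: Lemon, 78 x 55 x 56 mm; origin under its centre.
- mandarin: Mandarin, 57 mm in diameter, 47 mm high; origin under its centre.
- mug: White mug, 92 mm in diameter, 95 mm high; origin under its centre.
- spoon: Steel teaspoon, 130 x 27 x 11 mm; origin under its centre.
Not all that is in view belongs to the job. Several things have the shape of the ladle; the one meant has the colours described above.

How it is judged:
By the outcome, as a careful person would: the job done as asked, in the order asked, and still so for the second after the job is handed in, with the robot touching nothing.
It also fails if it takes over 64 s, if anything falls off the work surface, if the arm or the gripper's body presses on something with over 40 N, if the wrist force passes 120 N, or if a joint passes its speed limit or range.

## Robot

A 6-joint arm with a two-finger parallel gripper is mounted at the origin on a cart in front of the work surface, level with it; the furniture and walls round the work are solid. World frame = base frame: x ahead of the robot, y to its left, z up, the work surface at z = 0. Lengths are in m, angles in degrees, forces in N, time in s.
With the tool pointing down it reaches from about 0.35 to 0.775 m from the base axis. Payload 5.5 kg.
Tool frame: the origin (TCP) lies midway between the tips of the shut fingers; the grasp point (between the pads) lies 19 mm behind it; z points along the fingers, y is the line along which they close (so a half turn about z gives the same grasp; the last joint's range is limited). The gripper opens to 85 mm and grips with 20 to 120 N. Pads are 22 mm wide; open, the fingers measure 114 mm over their backs; the gripper's body (76 mm by 85 mm) begins 54 mm behind the grasp point. The pads swing forward as they close: fully open they stand 13 mm farther back than shut.
Start: joints at [62.074, 17.945, 2.641, 74.691, 0, 82.002], TCP at [0.196, 0.541, 0.231] pointing down, gripper open.
Joint ranges: [-158.12, 158.12], [-49.38, 96.58], [-58.88, 72.47], [-126.05, 133.96], [-84.25, 85.87], [-180, 180]. Speed limits (degrees/s): [147.25, 147.25, 180, 180, 180, 180].

## Interface

Orientations are given as a 3x3 rotation matrix whose columns are the frame's x, y, z axes.
In Python, from station import bot gives the robot as it stands.
- The arm moves only by the shell command python3 -m jog 'ROWS' [FORCE]. ROWS is JSON, a list of rows, each a list of 3 entries, a list of its own where there are three numbers: the gripper's target within -1 to 1 (shut at 1, half-way at 0, fully open at -1), then the shift along the tool's x, y, z in mm, then the turn, a rotation vector about the tool's x, y, z in rad. A call has 1 to 5 rows; each row shifts and turns the commanded pose from where the row before left it, along the tool's axes as they then stand; what a row does not reach is not made up. A row lasts 1/8 s, in which the tool goes at most 62.5 mm and 10.7 degrees, less where a joint would pass 70% of its speed; a pose out of reach is approached as far as the arm can. A call with a gripper value outside its range is refused whole. The fingers move at their own pace and stop on an object; FORCE is the grip in N (left out, the last holds). Time passes only in rows, so rows that do not move let the fingers close. It gives the time, the measured TCP pose, the force, the opening and the grip force at its end, in the units of the state.
- bot.read_state(): the state, without advancing time (a new reading comes with each control period).
- bot.snapshot(name): name is "side" or "top"; returns the picture (480x640x3 uint8, red, green, blue); there is no depth.
- bot.camera_params(name): a dict with "intrinsics" (3x3 intrinsics, pixels), "dist" ([k1, k2, p1, p2, k3] as OpenCV has them; the pictures are not rectified), "T" (4x4, takes a point from camera to world coordinates). Camera axes: x right, y down, z forward; pixel columns grow to the right and rows downward; lengths in m; the calibration is good to about 2 mm. A picture is of the moment at which its call begins. camera_params takes no time and is no camera call.
- bot.job_done(): hands the job in; it is judged then, once.
The state is a dict: "time": time; "qpos": joint angles; "joint_vel": joint speeds; "effort": joint torques, N m; "ee_pos": TCP position; "orientation": TCP orientation; "contact_force": force on the tool from outside, world axes, zero at the start; "moment": the same for the moment, N m; "finger_gap": opening from 0.0 (shut) to 1.0 (fully open); "gripper_force": force on a finger pad.
Only numpy, scipy, OpenCV 4.12 (cv2) and the standard library are available. Lean on these libraries where they do the work, as an engineer would, in place of code of your own. Each camera call takes 0.05 s, during which the arm holds its last target. There are 200 camera calls.

## Working session

There is one attempt and no reset: what is moved stays moved. The work goes in short steps, Python scripts to look and compute and a shell command to move; the robot and the scene stay as the last step left them, time stands still between calls to the robot, and variables do not carry over. Pictures are saved under pics/ and viewed, at most 10 in all, crops included, and the job is handed in when it is done.

```bash
mkdir -p pics; ls
python3 - <<'E'
from station import bot
import cv2,numpy as np
np.set_printoptions(precision=4,suppress=True)
for n in("side","top"):
    im=bot.snapshot(n); cv2.imwrite(f"pics/{n}0.png",im[...,::-1]); p=bot.camera_params(n); print(n,p)
s=bot.read_state(); print(s)
E
```

```text
pics
side {'intrinsics': array([[566.5781,   0.    , 326.8131],
       [  0.    , 566.5781, 238.0256],
       [  0.    ,   0.    ,   1.    ]]), 'dist': array([-0.1845,  0.    ,  0.    ,  0.    ,  0.    ]), 'T': array([[-0.9279, -0.1454,  0.3433, -0.0609],
       [-0.3724,  0.3166, -0.8724,  1.4907],
       [ 0.0182, -0.9374, -0.3479,  0.7483],
       [ 0.    ,  0.    ,  0.    ,  1.    ]])}
top {'intrinsics': array([[550.1794,   0.    , 317.8104],
       [  0.    , 550.1794, 246.3218],
       [  0.    ,   0.    ,   1.    ]]), 'dist': array([-0.1703,  0.    ,  0.    ,  0.    ,  0.    ]), 'T': array([[ 0.1529, -0.8398,  0.5208, -0.2886],
       [-0.9882, -0.1328,  0.0761, -0.1592],
       [ 0.0052, -0.5263, -0.8503,  1.5336],
       [ 0.    ,  0.    ,  0.    ,  1.    ]])}
{'time': 0.1, 'qpos': array([62.0752, 17.9872,  2.5841, 74.6903, -0.0018, 82.0024]), 'joint_vel': array([ 0.1114, -0.1832,  0.1127, -0.0278, -0.0169,  0.0417]), 'effort': array([  0.0032, -48.1726,  29.9244,   0.0128,  -0.0001,   0.    ]), 'ee_pos': array([0.1958, 0.5402, 0.2305]), 'orientation': array([[-0.9401,  0.3408, -0.0007],
       [ 0.3408,  0.9401, -0.0015],
       [ 0.0002, -0.0016, -1.    ]]), 'contact_force': array([ 0.1473,  0.9407, -0.1823]), 'moment': array([ 0.0036, -0.0178,  0.0464]), 'gripper_force': 0.0, 'finger_gap': 1.0002574046332895}
```

View pics/side0.png

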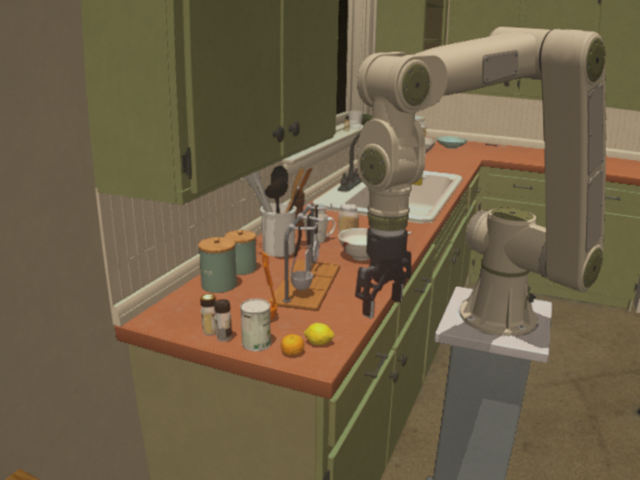

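View pics/top0.png

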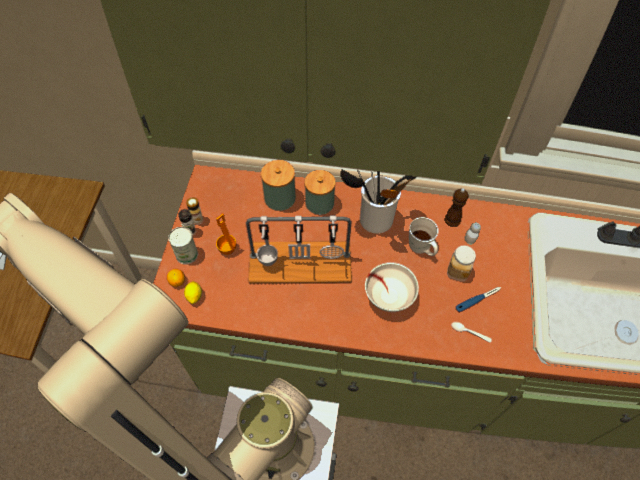

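Ladle candidates are the steel one on the stand's left hook (top 267,255; head 264,228), the orange one standing free (top 226,245), and the black ones in the crock (top 352,178). The steel one with the black head on the stand fits the description. I'll confirm it in an enlarged crop. The bowl is at top (391,289).

```bash
cat > h.py <<'E'
import numpy as np,cv2
from station import bot
np.set_printoptions(precision=4,suppress=True)
def ray(n,uv):
    p=bot.camera_params(n);T=p["T"]
    u=cv2.undistortPoints(np.array([[uv]],float),p["intrinsics"],p["dist"])[0,0]
    d=T[:3,:3]@np.array([u[0],u[1],1.]);return T[:3,3],d/np.linalg.norm(d)
def atz(n,uv,z):
    o,d=ray(n,uv);return o+d*(z-o[2])/d[2]
def proj(n,P):
    p=bot.camera_params(n);T=np.linalg.inv(p["T"])
    P=np.atleast_2d(P).astype(float)
    return cv2.projectPoints(P,cv2.Rodrigues(T[:3,:3])[0],T[:3,3],p["intrinsics"],p["dist"])[0][:,0]
def tri(a,b):
    A=np.zeros((3,3));B=np.zeros(3)
    for n,uv in(("top",a),("side",b)):
        o,d=ray(n,uv);M=np.eye(3)-np.outer(d,d);A+=M;B+=M@o
    return np.linalg.solve(A,B)
def crop(n,box,k,f,im=None):
    im=bot.snapshot(n) if im is None else im
    x,y,w,h=box;c=cv2.resize(im[y:y+h,x:x+w],None,fx=k,fy=k,interpolation=cv2.INTER_CUBIC)
    cv2.imwrite(f,c[...,::-1]);return c
E
python3 - <<'E'
from h import *
a=cv2.imread("pics/top0.png")[...,::-1];b=cv2.imread("pics/side0.png")[...,::-1]
c=crop("top",(236,205,130,85),6,"pics/t1.png",a)
d=crop("side",(262,190,100,120),5,"pics/s1.png",b)
E
```

```text
(no output)
```

View pics/t1.png

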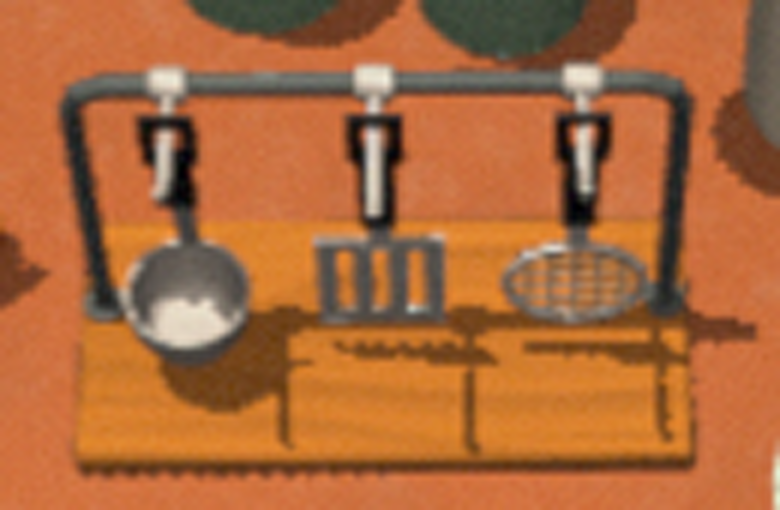

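View pics/s1.png

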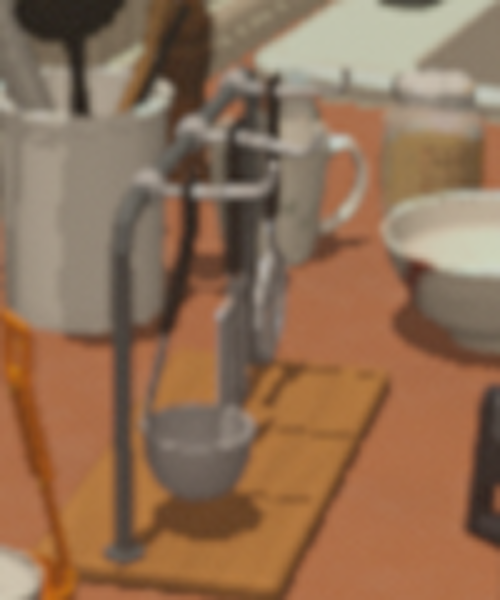

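The crops confirm it: the steel cup with the black head hangs on the left hook (top 263,226 for the head, 267,255 for the cup; side 302,280 for the cup). The turner hangs in the middle and the skimmer on the right. Next I compute the positions.

Run:
```python
from h import *
from scipy.optimize import least_squares
t=lambda x,y:(236+(x+.5)/6-.5,205+(y+.5)/6-.5)
s=lambda x,y:(262+(x+.5)/5-.5,190+(y+.5)/5-.5)
# rack model points -> pixels
obs=[("top",t(168,80),(0,.1,.225)),("top",t(374,78),(0,0,.225)),("top",t(583,77),(0,-.1,.225)),
("side",s(145,182),(0,.1,.222)),("side",s(193,128),(0,0,.222)),("side",s(238,82),(0,-.1,.222)),
("side",s(123,548),(0,.15,.018)),("top",t(100,303),(0,.15,.018)),("top",t(668,298),(0,-.15,.018))]
def R(a):c,k=np.cos(a),np.sin(a);return np.array([[c,-k,0],[k,c,0],[0,0,1]])
def f(p): return np.concatenate([proj(n,R(p[2])@np.array(P)+[p[0],p[1],0])[0]-uv for n,uv,P in obs])
r=least_squares(f,[.6,.05,0]);p=r.x;print("rack",p,"deg",np.degrees(p[2]));print(r.fun.reshape(-1,2))
W=lambda P:R(p[2])@np.array(P)+[p[0],p[1],0]
print("foot FL,FR",atz("top",t(78,466),0),atz("top",t(692,466),0), "rack frame", [R(-p[2])@(atz("top",t(*q),0)-[p[0],p[1],0]) for q in((78,466),(692,466))])
print("ladle o",W((-.026,.1,.225)),"cup rim centre top",atz("top",t(187,302),.08),"model",W((-.026,.1,.08)))
print("head top px pred (crop)",(proj("top",W((-.026,.1,.233)))[0]-[236,205])*6,"obs 165,118")
print("tip tri",tri(t(160,195),s(272,172)), "rack",R(-p[2])@(tri(t(160,195),s(272,172))-[p[0],p[1],0]))
for b in(0,.07,.18,-.07,-.18):
  P=W((-.036,.1,.222));d=np.array([-.043*np.cos(b)+.014*np.sin(b)*0-.0*0,0,0])
  x=-.043*np.cos(b)+.017*np.sin(b)*-1*-1;z=.043*np.sin(b)+.015*np.cos(b)
  q=W((-.036+x,.1,.222+z));e=W((-.036-.03*np.cos(b),.1,.222+.03*np.sin(b)))
  print(b,"tip px top,side crops",(proj("top",q)[0]-[236,205])*6,(proj("side",q)[0]-[262,190])*5,"bend start side",(proj("side",e)[0]-[262,190])*5)
# bowl
im=cv2.imread("pics/top0.png")[255:325,355:430]
print("bowl",[atz("top",(391,289),z) for z in(.078,.04,0.01)])
im=cv2.imread("pics/top0.png").astype(int)
x,y=np.mgrid[0:1,0:1]
for row in(275,280,285): 
  r=im[row,355:430]; print(row,[355+i for i in range(75) if r[i,0]>95][:1],[355+i for i in range(75) if r[i,0]>95][-1:])
for col in(380,391,400):
  r=im[255:330,col]; v=[255+i for i in range(75) if r[i,0]>95]; print(col,v[:1],v[-1:])
```

```text
rack [0.6004 0.0291 0.1588] deg 9.09650067256659
[[ 0.0394 -0.1707]
 [ 0.2297  0.0758]
 [-0.0318  0.1944]
 [ 0.3197  0.6745]
 [ 0.0898  0.8157]
 [-0.5002  0.4594]
 [ 0.2099  0.244 ]
 [ 0.8953 -0.5784]
 [-0.4617  0.1028]]
foot FL,FR [0.4847 0.1737 0.    ] [ 0.5353 -0.1455  0.    ] rack frame [array([-0.0914,  0.1611,  0.    ]), array([-0.0919, -0.1621,  0.    ])]
ladle o [0.5589 0.1237 0.225 ] cup rim centre top [0.5464 0.1216 0.08  ] model [0.5589 0.1237 0.08  ]
head top px pred (crop) [161.82   111.7957] obs 165,118
tip tri [0.5126 0.1158 0.2362] rack [-0.073   0.0995  0.2362]
0 tip px top,side crops [155.6943 201.0648] [281.3066 170.5585] bend start side [258.3107 193.9223]
0.07 tip px top,side crops [155.3149 195.2926] [279.1096 165.2898] bend start side [258.2215 190.3629]
0.18 tip px top,side crops [154.7923 185.6675] [274.931 157.249] bend start side [257.5659 184.7576]
-0.07 tip px top,side crops [156.1078 206.5275] [283.1312 175.9138] bend start side [258.1445 197.4547]
-0.18 tip px top,side crops [156.8205 214.4213] [285.2262 184.4386] bend start side [257.3706 202.9094]
bowl [array([ 0.4891, -0.2674,  0.078 ]), array([ 0.5094, -0.2702,  0.04  ]), array([ 0.5255, -0.2725,  0.01  ])]
275 [378] [414]
280 [365] [417]
285 [364] [418]
380 [264] [308]
391 [262] [310]
400 [264] [309]
```

The rack fit is good (residuals under 1 px, foot size matches). The ladle's eye is at about (0.559, 0.124, 0.225) and the stand's yaw is 9.1°. I'll lift and align the tool first.

```bash
python3 -m jog '[[-1,[0,0,-25],[0,0,-0.17]],[-1,[0,0,-40],[0,0,-0.17]],[-1,[0,0,-40],[0,0,-0.168]],[-0.3,[0,0,-15],[0,0,0]],[-0.3,[0,0,0],[0,0,0]]]'
cat >> h.py <<'E'
RACK=np.array([.6004,.0291,.1588])
def RR():
    c,k=np.cos(RACK[2]),np.sin(RACK[2]);return np.array([[c,-k,0],[k,c,0],[0,0,1]])
def W(P): return RR()@np.array(P,float)+[RACK[0],RACK[1],0]
def I(P): return RR().T@(np.array(P,float)-[RACK[0],RACK[1],0])
def delta(target,Rt=None):
    s=bot.read_state();R=s["orientation"];print("t",s["time"],"tool delta mm",(R.T@(np.array(target)-s["ee_pos"])*1000).round(1),"rack pos",I(s["ee_pos"]),"F",s["contact_force"],"gap",s["finger_gap"],"rot",cv2.Rodrigues(R.T@np.c_[-RR()[:,0],RR()[:,1],[0,0,-1]])[0].ravel())
E
python3 - <<'E'
from h import *
delta(W((-.028,.1,.33)))
# bowl fit: rim circle overlay scoring by mask of whole bowl silhouette
im=cv2.imread("pics/top0.png");b=im[...,0].astype(int);m=np.zeros(b.shape,bool);m[255:325,355:430]=b[255:325,355:430]>80
ys,xs=np.nonzero(m);
a=np.linspace(0,2*np.pi,60)
best=None
for x in np.arange(.46,.55,.002):
  for y in np.arange(-.3,-.23,.002):
    P=np.c_[x+.081*np.cos(a),y+.081*np.sin(a),0*a+.078];q=np.r_[proj("top",P),proj("top",np.c_[x+.03*np.cos(a),y+.03*np.sin(a),0*a])]
    h=cv2.convexHull(q.astype(np.float32)).round().astype(int);k=np.zeros(b.shape,np.uint8);cv2.fillConvexPoly(k,h,1)
    k=k>0;sc=(k&m).sum()/(k|m).sum()
    if best is None or sc>best[0]:best=(sc,x,y)
print("bowl",best)
E
```

```text
time: 0.72
ee_pos: [0.1962, 0.5411, 0.3522]
orientation: [[-0.987, -0.159, 0.001], [-0.159, 0.987, 0.002], [-0.001, 0.002, -1.0]]
contact_force: [-0.5, 0.1, -0.6]
finger_gap: 0.65
gripper_force: 0.0
t 0.725 tool delta mm [-289.5 -469.9   21.8] rack pos [-0.3181  0.5694  0.3522] F [-0.4651  0.1482 -0.5926] gap 0.649889478160582 rot [0.0016 0.0012 0.0013]Traceback (most recent call last):
  File "<stdin>", line 10, in <module>
  File "h.py", line 11, in proj
    p=bot.camera_params(n);T=np.linalg.inv(p["T"])
ValueError: time passes only in moves, steps and waits
```

```bash
python3 -m jog '[[-0.3,[-29,-47,0],[0,0,0]],[-0.3,[-29,-47,0],[0,0,0]],[-0.3,[-29,-47,0],[0,0,0]],[-0.3,[-29,-47,0],[0,0,0]],[-0.3,[-29,-47,0],[0,0,0]]]'
python3 -m jog '[[-0.3,[-29,-47,2],[0,0,0]],[-0.3,[-29,-47,4],[0,0,0]],[-0.3,[-29,-47,4],[0,0,0]],[-0.3,[-29,-47,4],[0,0,0]],[-0.3,[-28,-47,4],[0,0,0]]]'
sed -i 's/^np.set_print.*/&\nimport functools\ncam=functools.lru_cache(None)(bot.camera_params)/; s/p=bot.camera_params(n)/p=cam(n)/' h.py
python3 - <<'E'
from h import *
delta(W((-.028,.1,.27)))
im=cv2.imread("pics/top0.png");b=im[...,0].astype(int);m=np.zeros(b.shape,bool);m[255:325,355:430]=b[255:325,355:430]>80
a=np.linspace(0,2*np.pi,60);best=None
for x in np.arange(.46,.55,.002):
  for y in np.arange(-.3,-.23,.002):
    P=np.c_[x+.081*np.cos(a),y+.081*np.sin(a),0*a+.078];q=np.r_[proj("top",P),proj("top",np.c_[x+.03*np.cos(a),y+.03*np.sin(a),0*a])]
    h=cv2.convexHull(q.astype(np.float32)).round().astype(int);k=np.zeros(b.shape,np.uint8);cv2.fillConvexPoly(k,h,1)
    k=k>0;sc=(k&m).sum()/(k|m).sum()
    if best is None or sc>best[0]:best=(sc,x,y)
print("bowl",best)
E
```

```text
time: 1.35
ee_pos: [0.377, 0.33, 0.3497]
orientation: [[-0.987, -0.16, -0.002], [-0.16, 0.987, -0.001], [0.002, -0.001, -1.0]]
contact_force: [0.8, 0.5, -0.0]
finger_gap: 0.648
gripper_force: 0.0
time: 1.98
ee_pos: [0.5567, 0.1211, 0.3314]
orientation: [[-0.987, -0.159, -0.003], [-0.159, 0.987, 0.0], [0.002, 0.0, -1.0]]
contact_force: [-0.0, 0.3, 0.2]
finger_gap: 0.649
gripper_force: 0.0
t 1.975 tool delta mm [-0.8  2.2 61.4] rack pos [-0.0286  0.0978  0.3314] F [-0.0298  0.2543  0.1945] gap 0.6488345101890838 rot [ 0.0005 -0.0025  0.0011]
bowl (np.float64(0.9404651162790698), np.float64(0.5), np.float64(-0.26799999999999996))
```

```bash
python3 -m jog '[[-0.3,[0,2,30],[0,0,0]],[-0.3,[0,0,30],[0,0,0]],[-0.3,[0,0,10],[0,0,0]],[-0.3,[0,0,0],[0,0,0]]]'
cat >> h.py <<'E'
def both(f,tb,sb,k=5):
    a=bot.snapshot("top");b=bot.snapshot("side");L=[]
    for im,(x,y,w,h) in((a,tb),(b,sb)):
        c=cv2.resize(im[y:y+h,x:x+w],None,fx=k,fy=k,interpolation=cv2.INTER_CUBIC);L.append(c)
    cv2.imwrite(f,np.hstack(L)[...,::-1])
E
python3 - <<'E'
from h import *
both("pics/b1.png",(225,190,80,120),(270,190,80,120))
delta(W((-.028,.1,.197)))
E
```

```text
time: 2.48
ee_pos: [0.5551, 0.1248, 0.2623]
orientation: [[-0.987, -0.16, -0.002], [-0.16, 0.987, -0.0], [0.002, 0.0, -1.0]]
contact_force: [-0.3, 0.4, -0.3]
finger_gap: 0.652
gripper_force: 0.0
t 2.575 tool delta mm [-0.4 -1.6 67.2] rack pos [-0.0285  0.1016  0.2642] F [ 0.4045  0.902  -0.0273] gap 0.6496980655166882 rot [-0.0001  0.0012  0.0018]
```

View pics/b1.png

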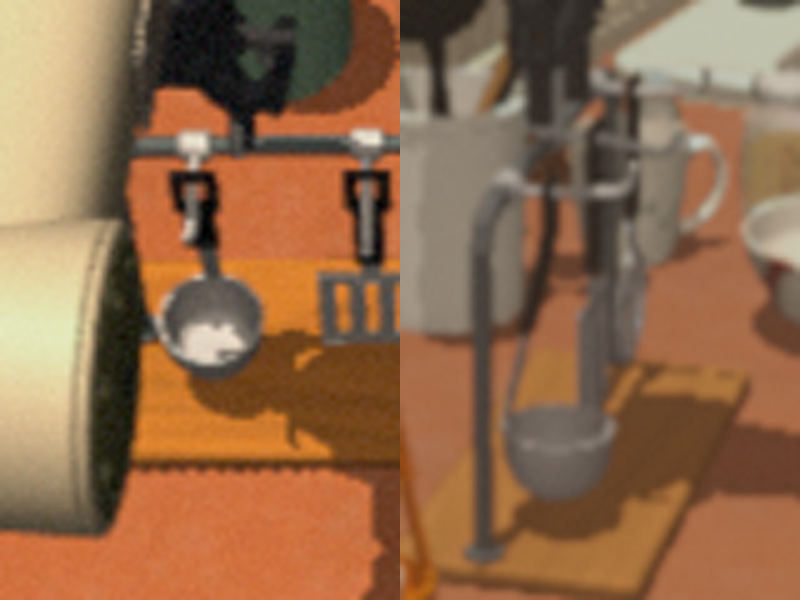

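The gripper is above the head, astride the left hook. The ladle hangs still (side cup 560,450 in the crop), and the wire runs to its bend at about (620,192) in the crop. Descending to grip.

```bash
python3 -m jog '[[-0.3,[0,-1,20],[0,0,0]],[-0.3,[0,0,20],[0,0,0]],[-0.3,[0,0,15],[0,0,0]],[-0.3,[0,0,12],[0,0,0]],[-0.3,[0,0,0],[0,0,0]]]'
python3 - <<'E'
from h import *
delta(W((-.028,.1,.196)))
P=tri((225+210/5,190+316/5),(270+160/5,190+425/5));print("cup rim ctr",P,I(P))
E
```

```text
time: 3.2
ee_pos: [0.5557, 0.1238, 0.1957]
orientation: [[-0.987, -0.16, -0.001], [-0.16, 0.987, 0.0], [0.001, 0.0, -1.0]]
contact_force: [0.9, -0.9, -0.4]
finger_gap: 0.65
gripper_force: 0.0
t 3.2 tool delta mm [-1.1 -0.5 -0.3] rack pos [-0.0291  0.1005  0.1957] F [ 0.9216 -0.8729 -0.4142] gap 0.6501124580074721 rot [ 0.0002 -0.0011  0.0015]
cup rim ctr [0.5532 0.1224 0.0773] [-0.0318  0.0996  0.0773]
```

```bash
python3 -m jog '[[0.3,[0,0,0],[0,0,0]],[0.6,[0,0,0],[0,0,0]],[1,[0,0,0],[0,0,0]],[1,[0,0,0],[0,0,0]]]' 30; python3 -m jog '[[1,[0,0,0],[0,0,0]],[1,[0,0,0],[0,0,0]]]' 45
```

```text
time: 3.7
ee_pos: [0.5567, 0.1238, 0.1971]
orientation: [[-0.987, -0.16, 0.002], [-0.16, 0.987, 0.0], [-0.002, 0.0, -1.0]]
contact_force: [0.2, 1.0, 3.3]
finger_gap: 0.322
gripper_force: 30.3
time: 3.95
ee_pos: [0.5567, 0.1238, 0.197]
orientation: [[-0.987, -0.16, 0.002], [-0.16, 0.987, 0.0], [-0.002, 0.0, -1.0]]
contact_force: [-0.4, -0.3, 5.3]
finger_gap: 0.318
gripper_force: 44.0
```

The head is gripped at a 27 mm opening. The +5 N shows the closing pads pressing the eye onto the wire, so I'll lift in small steps to find where it comes free.

```bash
for i in 1 2 3; do :; done; python3 -m jog '[[1,[0,0,-1],[0,0,0]],[1,[0,0,0],[0,0,0]]]' | grep -E "ee_pos|contact"; python3 -m jog '[[1,[0,0,-1],[0,0,0]],[1,[0,0,0],[0,0,0]]]' | grep -E "ee_pos|contact";python3 -m jog '[[1,[0,0,-2],[0,0,0]],[1,[0,0,0],[0,0,0]]]' | grep -E "ee_pos|contact";python3 -m jog '[[1,[0,0,-4],[0,0,0]],[1,[0,0,0],[0,0,0]]]'
```

```text
ee_pos: [0.5562, 0.1237, 0.1972]
contact_force: [0.4, 0.1, 1.8]
ee_pos: [0.5553, 0.1236, 0.1975]
contact_force: [0.4, -0.1, -1.3]
ee_pos: [0.556, 0.1237, 0.2002]
contact_force: [0.7, -0.2, -1.1]
time: 4.95
ee_pos: [0.5564, 0.1237, 0.2048]
orientation: [[-0.987, -0.16, 0.001], [-0.16, 0.987, 0.0], [-0.001, 0.0, -1.0]]
contact_force: [-0.2, -0.4, -1.4]
finger_gap: 0.318
gripper_force: 44.3
```

```bash
python3 -m jog '[[1,[0,0,-4],[0,0,0]],[1,[0,0,-3],[0,0,0]],[1,[0,0,0],[0,0,0]]]' | grep -E "ee_pos|contact"; for k in 1; do :; done; python3 -m jog '[[1,[0,0,-1],[0,0,0]],[1,[0,0,0],[0,0,0]],[1,[0,0,0],[0,0,0]]]' | grep -E "ee_pos|contact";python3 -m jog '[[1,[0,0,-1],[0,0,0]],[1,[0,0,0],[0,0,0]],[1,[0,0,0],[0,0,0]]]' | grep -E "ee_pos|contact"
```

```text
ee_pos: [0.5564, 0.1237, 0.2117]
contact_force: [0.4, -0.4, -1.1]
ee_pos: [0.5561, 0.1237, 0.2122]
contact_force: [0.0, 0.5, -2.7]
ee_pos: [0.5561, 0.1237, 0.2133]
contact_force: [-0.1, 0.3, -1.0]
```

```bash
python3 -m jog '[[1,[0,0,-0.7],[0,0,0]],[1,[0,0,0],[0,0,0]],[1,[0,0,0],[0,0,0]]]' | grep -E "ee_pos|contact";python3 -m jog '[[1,[0,0,-0.7],[0,0,0]],[1,[0,0,0],[0,0,0]],[1,[0,0,0],[0,0,0]]]' | grep -E "ee_pos|contact"
```

```text
ee_pos: [0.556, 0.1237, 0.2137]
contact_force: [0.2, 0.2, -3.8]
ee_pos: [0.5559, 0.1237, 0.214]
contact_force: [1.8, 0.2, -10.0]
```

The eye meets the wire's underside at commanded lift 17.4 and rested at 1.9, which is the 16 mm of travel given. I'll go back to the middle of the slot, move 33 mm out and feel again for the bend.

```bash
python3 -m jog '[[1,[0,0,5],[0,0,0]],[1,[0,0,4],[0,0,0]],[1,[0,0,0],[0,0,0]]]' | grep -E "ee_pos|contact";python3 -m jog '[[1,[5,0,0],[0,0,0]],[1,[7,0,0],[0,0,0]],[1,[5,0,0],[0,0,0]],[1,[0,0,0],[0,0,0]]]' | grep -E "ee_pos|contact";python3 -m jog '[[1,[5,0,0],[0,0,0]],[1,[6,0,0],[0,0,0]],[1,[5,0,0],[0,0,0]],[1,[0,0,0],[0,0,0]],[1,[0,0,0],[0,0,0]]]'
```

```text
ee_pos: [0.556, 0.1237, 0.2058]
contact_force: [0.0, -0.9, -0.8]
ee_pos: [0.5388, 0.121, 0.2059]
contact_force: [0.3, -0.7, -1.4]
time: 8.32
ee_pos: [0.5236, 0.1185, 0.2058]
orientation: [[-0.987, -0.16, 0.0], [-0.16, 0.987, 0.0], [-0.0, 0.0, -1.0]]
contact_force: [-0.1, -0.5, -1.9]
finger_gap: 0.316
gripper_force: 45.6
```

```bash
python3 -m jog '[[1,[0,0,-2],[0,0,0]],[1,[0,0,0],[0,0,0]],[1,[0,0,0],[0,0,0]]]' | grep -E "ee_pos|contact";python3 -m jog '[[1,[0,0,-1],[0,0,0]],[1,[0,0,0],[0,0,0]],[1,[0,0,0],[0,0,0]]]' | grep -E "ee_pos|contact";python3 -m jog '[[1,[0,0,-1],[0,0,0]],[1,[0,0,0],[0,0,0]],[1,[0,0,0],[0,0,0]]]' | grep -E "ee_pos|contact"
```

```text
ee_pos: [0.5236, 0.1185, 0.2077]
contact_force: [-0.9, 0.3, -1.8]
ee_pos: [0.5235, 0.1185, 0.2087]
contact_force: [0.4, 0.1, -1.7]
ee_pos: [0.5235, 0.1184, 0.2097]
contact_force: [-0.7, 0.5, -1.1]
```

```bash
python3 -m jog '[[1,[0,0,-1],[0,0,0]],[1,[0,0,0],[0,0,0]],[1,[0,0,0],[0,0,0]]]' | grep -E "ee_pos|contact"
```

```text
ee_pos: [0.5236, 0.1184, 0.2107]
contact_force: [0.0, 1.0, -1.3]
```

```bash
python3 -m jog '[[1,[0,0,-0.7],[0,0,0]],[1,[0,0,0],[0,0,0]],[1,[0,0,0],[0,0,0]]]' | grep -E "ee_pos|contact"; python3 -m jog '[[1,[0,0,-0.7],[0,0,0]],[1,[0,0,0],[0,0,0]],[1,[0,0,0],[0,0,0]]]' | grep -E "ee_pos|contact"
```

```text
ee_pos: [0.5235, 0.1185, 0.2114]
contact_force: [0.7, -0.4, -2.2]
ee_pos: [0.5235, 0.1185, 0.2121]
contact_force: [-0.2, 0.2, -1.8]
```

```bash
python3 -m jog '[[1,[0,0,-0.7],[0,0,0]],[1,[0,0,0],[0,0,0]],[1,[0,0,0],[0,0,0]]]' | grep -E "ee_pos|contact"
```

```text
ee_pos: [0.5235, 0.1184, 0.2128]
contact_force: [0.7, 0.5, -1.6]
```

```bash
python3 -m jog '[[1,[0,0,-0.8],[0,0,0]],[1,[0,0,0],[0,0,0]],[1,[0,0,0],[0,0,0]]]' | grep -E "ee_pos|contact"; python3 -m jog '[[1,[0,0,-0.8],[0,0,0]],[1,[0,0,0],[0,0,0]],[1,[0,0,0],[0,0,0]]]' | grep -E "ee_pos|contact"
```

```text
ee_pos: [0.5235, 0.1184, 0.2136]
contact_force: [-0.1, 0.3, -2.1]
ee_pos: [0.5236, 0.1184, 0.2144]
contact_force: [-0.7, 0.4, -2.1]
```

```bash
python3 -m jog '[[1,[0,0,-0.7],[0,0,0]],[1,[0,0,0],[0,0,0]],[1,[0,0,0],[0,0,0]]]' | grep -E "ee_pos|contact"
```

```text
ee_pos: [0.5235, 0.1184, 0.2151]
contact_force: [0.3, 0.0, -1.1]
```

```bash
python3 -m jog '[[1,[0,0,-0.6],[0,0,0]],[1,[0,0,0],[0,0,0]],[1,[0,0,0],[0,0,0]]]' | grep -E "ee_pos|contact"; python3 -m jog '[[1,[0,0,-0.6],[0,0,0]],[1,[0,0,0],[0,0,0]],[1,[0,0,0],[0,0,0]]]' | grep -E "ee_pos|contact"
```

```text
ee_pos: [0.5235, 0.1185, 0.2157]
contact_force: [-0.3, 0.0, -2.1]
ee_pos: [0.5235, 0.1185, 0.2163]
contact_force: [0.3, 0.0, -1.3]
```

```bash
python3 -m jog '[[1,[0,0,-0.6],[0,0,0]],[1,[0,0,0],[0,0,0]],[1,[0,0,0],[0,0,0]]]' | grep -E "ee_pos|contact"
```

```text
ee_pos: [0.5235, 0.1185, 0.2167]
contact_force: [-0.0, 0.9, -4.1]
```

Contact is now at 20.4, so the wire is 3.0 mm higher here and the hook is bent up by about 0.14 to 0.15 rad. I'll ease down 0.9 mm and follow the wire outward, then feel again near the turn-up.

```bash
python3 -m jog '[[1,[0,0,0.9],[0,0,0]],[1,[0,0,0],[0,0,0]],[1,[2,0,-0.3],[0,0,0]],[1,[2,0,-0.3],[0,0,0]],[1,[0,0,0],[0,0,0]]]' | grep -E "ee_pos|contact"; python3 -m jog '[[1,[2,0,-0.3],[0,0,0]],[1,[2,0,-0.3],[0,0,0]],[1,[1,0,-0.1],[0,0,0]],[1,[0,0,0],[0,0,0]],[1,[0,0,0],[0,0,0]]]' | grep -E "time|ee_pos|contact|gap"
```

```text
ee_pos: [0.5194, 0.1178, 0.2167]
contact_force: [0.3, -0.4, -1.3]
time: 14.45
ee_pos: [0.5147, 0.117, 0.2173]
contact_force: [-0.4, 0.4, -1.7]
finger_gap: 0.316
```

```bash
python3 -m jog '[[1,[0,0,-0.5],[0,0,0]],[1,[0,0,0],[0,0,0]],[1,[0,0,0],[0,0,0]]]' | grep -E "ee_pos|contact"
```

```text
ee_pos: [0.5146, 0.117, 0.2177]
contact_force: [-0.6, -0.0, -1.8]
```

```bash
python3 -m jog '[[1,[0,0,-0.4],[0,0,0]],[1,[0,0,0],[0,0,0]],[1,[0,0,0],[0,0,0]]]' | grep -E "ee_pos|contact"
```

```text
ee_pos: [0.5146, 0.117, 0.218]
contact_force: [0.7, -0.3, -4.0]
```

```bash
python3 -m jog '[[1,[0,0,-0.4],[0,0,0]],[1,[0,0,0],[0,0,0]],[1,[0,0,0],[0,0,0]]]' | grep -E "ee_pos|contact"
```

```text
ee_pos: [0.5146, 0.117, 0.2183]
contact_force: [1.4, 0.8, -8.3]
```

```bash
python3 -m jog '[[1,[0,0,0.9],[0,0,0]],[1,[0,0,0],[0,0,0]],[1,[2,0,-0.5],[0,0,0]],[1,[0,0,0],[0,0,0]],[1,[0,0,0],[0,0,0]]]' | grep -E "ee_pos|contact"
```

```text
ee_pos: [0.5127, 0.1167, 0.2187]
contact_force: [-1.0, 0.2, -2.2]
```

```bash
python3 -m jog '[[1,[1,0,-0.3],[0,0,0]],[1,[1,0,-0.3],[0,0,0]],[1,[0,0,0],[0,0,0]],[1,[0,0,0],[0,0,0]]]' | grep -E "ee_pos|contact"
```

```text
ee_pos: [0.5108, 0.1164, 0.2188]
contact_force: [0.1, -0.2, -0.7]
```

```bash
python3 -m jog '[[1,[1,0,-0.4],[0,0,0]],[1,[1,0,-0.3],[0,0,0]],[1,[0,0,0],[0,0,0]],[1,[0,0,0],[0,0,0]]]' | grep -E "ee_pos|contact"
```

```text
ee_pos: [0.5088, 0.1161, 0.2195]
contact_force: [-0.9, -0.2, -2.1]
```

```bash
python3 -m jog '[[1,[1,0,-0.2],[0,0,0]],[1,[1,0,-0.2],[0,0,0]],[1,[0,0,0],[0,0,0]],[1,[0,0,0],[0,0,0]]]' | grep -E "ee_pos|contact"
```

```text
ee_pos: [0.5068, 0.1157, 0.2199]
contact_force: [-0.0, -1.0, -1.2]
```

```bash
python3 -m jog '[[1,[1.5,0,-0.1],[0,0,0]],[1,[1.5,0,0],[0,0,0]],[1,[0,0,0],[0,0,0]],[1,[0,0,0],[0,0,0]]]' | grep -E "ee_pos|contact"
```

```text
ee_pos: [0.5038, 0.1153, 0.22]
contact_force: [0.3, -0.4, -1.0]
```

```bash
python3 -m jog '[[1,[2,0,0],[0,0,0]],[1,[2,0,0],[0,0,0]],[1,[2,0,0],[0,0,0]],[1,[0,0,0],[0,0,0]]]' | grep -E "ee_pos|contact"
```

```text
ee_pos: [0.4977, 0.1143, 0.22]
contact_force: [0.6, -0.4, -1.0]
```

```bash
python3 -m jog '[[1,[5,0,0],[0,0,0]],[1,[10,0,0],[0,0,0]],[1,[15,0,0],[0,0,0]],[1,[15,0,-5],[0,0,0]],[1,[0,0,0],[0,0,0]]]'
python3 - <<'E'
from h import *
both("pics/b2.png",(225,190,200,150),(270,190,200,150),4)
im=cv2.imread("pics/b2.png");cv2.imwrite("pics/b3.png",cv2.resize(np.vstack([im[:,:800],im[:,800:]]),(400*1,600)))
E
```

```text
time: 19.32
ee_pos: [0.4523, 0.1071, 0.2258]
orientation: [[-0.987, -0.16, 0.001], [-0.16, 0.987, 0.0], [-0.001, 0.0, -1.0]]
contact_force: [0.2, 1.0, -1.2]
finger_gap: 0.31
gripper_force: 45.6
```

View pics/b3.png

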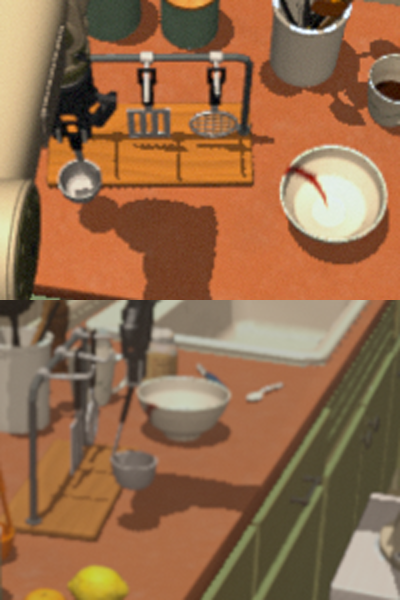

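The ladle is off the hook and hangs upright in the grip (b3 top 79,181; side 134,465), and the turner and skimmer still hang. The bowl rim spans top 280–387 and side 136–231. Next I refine the bowl and cup positions.

Run:
```python
from h import *
s=bot.read_state();e=s["ee_pos"]
c=tri((264.5,280.5),(337,269.5));print("cup rim",c,"minus tcp",c-e)
print("bowl rim tri",tri((225+333.5/2,190+194/2),(270+183.5/2,190+93/2)))
a=np.linspace(0,2*np.pi,72)
for x,y in((.5,-.268),(.495,-.268),(.49,-.268)):
  P=np.c_[x+.081*np.cos(a),y+.081*np.sin(a),0*a+.078]
  for n,o in(("top",(225,190,0)),("side",(270,190,300))):
    q=(proj(n,P)-o[:2])*2; print((x,y),n,"x",q[:,0].min().round(1),q[:,0].max().round(1),"y",(q[:,1].min()+o[2]).round(1),(q[:,1].max()+o[2]).round(1))
```

```text
cup rim [0.4483 0.1063 0.1049] minus tcp [-0.0054 -0.0008 -0.1207]
bowl rim tri [ 0.5007 -0.2694  0.0718]
(0.5, -0.268) top x 279.0 386.8 y 144.8 240.8
(0.5, -0.268) side x 137.5 231.1 y 374.8 407.0
(0.495, -0.268) top x 278.7 386.6 y 147.6 243.9
(0.495, -0.268) side x 140.2 233.8 y 375.2 407.4
(0.49, -0.268) top x 278.3 386.4 y 150.4 247.0
(0.49, -0.268) side x 142.9 236.6 y 375.6 407.9
```

```bash
python3 -m jog '[[1,[0,0,-12],[0,0,0]],[1,[0,0,-22],[0,0,0]],[1,[0,0,-16],[0,0,0]],[1,[2,-15,-5],[0,0,0]],[1,[3,-30,0],[0,0,0]]]' | grep -E "ee_pos|contact"; python3 -m jog '[[1,[1,-40,0],[0,0,0]],[1,[1,-40,0],[0,0,0]],[1,[1,-40,0],[0,0,0]],[1,[1,-40,0],[0,0,0]],[1,[1,-40,0],[0,0,0]]]' | grep -E "ee_pos|contact"; python3 -m jog '[[1,[0,-40,0],[0,0,0]],[1,[0,-38,0],[0,0,0]],[1,[0,-30,0],[0,0,0]],[1,[0,-18,0],[0,0,0]],[1,[0,-7,0],[0,0,0]]]'| grep -E "ee_pos|contact"; python3 -m jog '[[1,[0,0,0],[0,0,0]],[1,[0,0,0],[0,0,0]],[1,[0,0,0],[0,0,0]]]'
python3 - <<'E'
from h import *
both("pics/b4.png",(340,210,100,120),(310,150,100,120),4)
delta((.503,-.267,.17))
E
```

```text
ee_pos: [0.4562, 0.0613, 0.2805]
contact_force: [0.1, 0.3, -1.5]
ee_pos: [0.4824, -0.1386, 0.2797]
contact_force: [1.2, -0.0, -1.1]
ee_pos: [0.5036, -0.2687, 0.2795]
contact_force: [-0.2, -0.3, -1.9]
time: 21.68
ee_pos: [0.5039, -0.2668, 0.2803]
orientation: [[-0.987, -0.161, 0.0], [-0.161, 0.987, 0.0], [-0.0, -0.0, -1.0]]
contact_force: [-0.2, 0.4, -1.5]
finger_gap: 0.319
gripper_force: 45.6
t 21.775 tool delta mm [  1.    0.2 110.2] rack pos [-0.1421 -0.2771  0.2802] F [ 0.9397 -0.3422 -0.9781] gap 0.31333055921454955 rot [-0.0001  0.0003  0.0024]
```

View pics/b4.png

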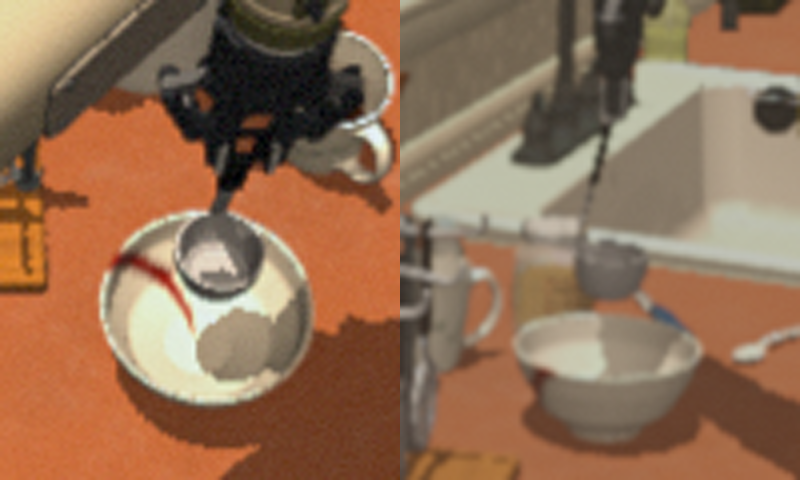

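The cup hangs straight over the bowl (b4 top cup 219,255; side cup 612,268 against bowl centre 607). A numeric check, then I lower it.

```bash
python3 - <<'E'
from h import *
c=tri((394.75,273.75),(363.25,213.75));print("cup rim",c)
E
python3 -m jog '[[1,[0,0,10],[0,0,0]],[1,[0,0,20],[0,0,0]],[1,[0,0,20],[0,0,0]],[1,[0,0,20],[0,0,0]],[1,[0,0,15],[0,0,0]]]'| grep -E "ee_pos|contact"
python3 -m jog '[[1,[0,0,8],[0,0,0]],[1,[0,0,5],[0,0,0]],[1,[0,0,0],[0,0,0]],[1,[0,0,0],[0,0,0]]]'| grep -E "ee_pos|contact"
```

```text
cup rim [ 0.4988 -0.2681  0.1557]
ee_pos: [0.5034, -0.2672, 0.1934]
contact_force: [0.2, -0.0, -1.0]
ee_pos: [0.5042, -0.2679, 0.1826]
contact_force: [0.9, 0.2, -2.0]
```

```bash
python3 -m jog '[[1,[0,0,3],[0,0,0]],[1,[0,0,3],[0,0,0]],[1,[0,0,3],[0,0,0]],[1,[0,0,0],[0,0,0]],[1,[0,0,0],[0,0,0]]]'| grep -E "ee_pos|contact"
```

```text
ee_pos: [0.5039, -0.2676, 0.173]
contact_force: [-0.2, 0.6, -2.3]
```

```bash
python3 -m jog '[[1,[0,0,1],[0,0,0]],[1,[0,0,1],[0,0,0]],[1,[0,0,0],[0,0,0]]]'| grep -E "ee_pos|contact"
```

```text
ee_pos: [0.5038, -0.2676, 0.1709]
contact_force: [0.6, 0.2, -1.7]
```

```bash
python3 -m jog '[[1,[0,0,1],[0,0,0]],[1,[0,0,0],[0,0,0]],[1,[0,0,0],[0,0,0]]]'| grep -E "ee_pos|contact"
```

```text
ee_pos: [0.5039, -0.2676, 0.17]
contact_force: [1.2, 0.6, -2.0]
```

```bash
python3 -m jog '[[1,[0,0,1],[0,0,0]],[1,[0,0,0],[0,0,0]],[1,[0,0,0],[0,0,0]]]'| grep -E "ee_pos|contact"
```

```text
ee_pos: [0.5039, -0.2676, 0.169]
contact_force: [-0.8, -0.4, -1.6]
```

```bash
python3 -m jog '[[1,[0,0,0.8],[0,0,0]],[1,[0,0,0],[0,0,0]],[1,[0,0,0],[0,0,0]]]'| grep -E "ee_pos|contact"
```

```text
ee_pos: [0.5039, -0.2676, 0.1682]
contact_force: [-0.7, -0.1, -1.7]
```

```bash
python3 -m jog '[[1,[0,0,0.8],[0,0,0]],[1,[0,0,0],[0,0,0]],[1,[0,0,0],[0,0,0]]]'| grep -E "ee_pos|contact"
```

```text
ee_pos: [0.504, -0.2677, 0.1675]
contact_force: [-1.0, -0.7, -0.3]
```

```bash
python3 -m jog '[[1,[0,0,0.8],[0,0,0]],[1,[0,0,0],[0,0,0]],[1,[0,0,0],[0,0,0]]]'| grep -E "ee_pos|contact"
```

```text
ee_pos: [0.5042, -0.2678, 0.1675]
contact_force: [-1.0, 0.0, 6.0]
```

The foot touches the bowl floor at TCP 0.1676, as expected. I'll take off the press and release gently.

```bash
python3 -m jog '[[1,[0,0,-0.6],[0,0,0]],[1,[0,0,0],[0,0,0]],[1,[0,0,0],[0,0,0]]]' 20 | grep -E "ee_pos|contact|grip"; python3 -m jog '[[0.25,[0,0,0],[0,0,0]],[0.2,[0,0,0],[0,0,0]],[0.1,[0,0,0],[0,0,0]],[0,[0,0,0],[0,0,0]],[-0.1,[0,0,0],[0,0,0]]]'
python3 - <<'E'
from h import *
both("pics/b5.png",(340,210,100,120),(310,150,100,120),4)
E
```

```text
ee_pos: [0.5041, -0.2678, 0.1675]
contact_force: [-0.2, 0.4, 4.0]
gripper_force: 46.1
time: 26.78
ee_pos: [0.5039, -0.2676, 0.1671]
orientation: [[-0.987, -0.16, -0.0], [-0.16, 0.987, 0.0], [0.0, 0.0, -1.0]]
contact_force: [-0.2, -0.7, 0.6]
finger_gap: 0.548
gripper_force: 0.0
```

View pics/b5.png

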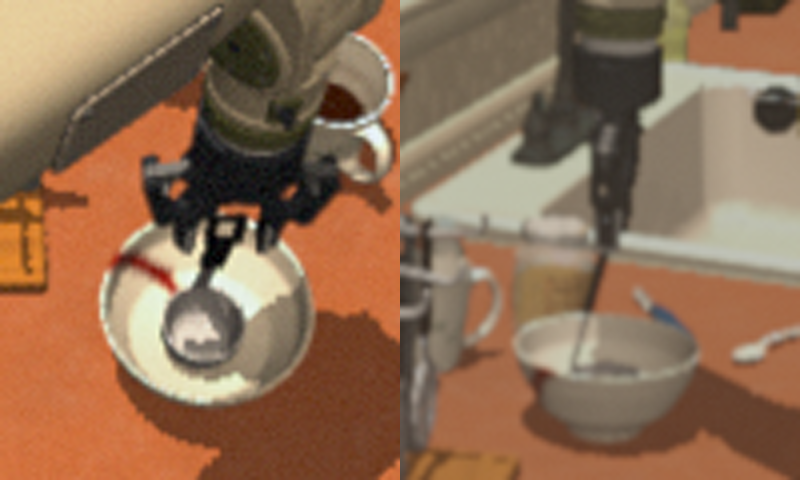

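The ladle stands free in the bowl (b5 top cup 203,327), with the head at (225,235) between the open fingers. I'll withdraw straight up.

```bash
python3 -m jog '[[-0.3,[0,0,0],[0,0,0]],[-0.3,[0,0,-3],[0,0,0]],[-0.3,[0,0,-8],[0,0,0]],[-0.3,[0,0,-15],[0,0,0]],[-0.3,[0,0,-25],[0,0,0]]]' | grep -E "ee_pos|contact"; python3 -m jog '[[-0.3,[0,0,-35],[0,0,0]],[-0.3,[0,0,-40],[0,0,0]],[-0.3,[0,0,-25],[0,0,0]],[-0.3,[0,0,0],[0,0,0]]]'; python3 -m jog '[[-0.3,[25,0,0],[0,0,0]],[-0.3,[40,0,0],[0,0,0]],[-0.3,[25,0,0],[0,0,0]],[-0.3,[0,0,0],[0,0,0]],[-0.3,[0,0,0],[0,0,0]]]'|grep ee_pos
python3 - <<'E'
from h import *
both("pics/b6.png",(200,180,240,150),(220,180,240,150),2.5)
im=cv2.imread("pics/b6.png");w=im.shape[1]//2;cv2.imwrite("pics/b7.png",cv2.resize(np.vstack([im[:,:w],im[:,w:]]),(480,600)))
E
```

```text
ee_pos: [0.5036, -0.2674, 0.219]
contact_force: [0.3, -0.4, 1.4]
time: 28.0
ee_pos: [0.5048, -0.2684, 0.3216]
orientation: [[-0.987, -0.16, 0.005], [-0.16, 0.987, -0.003], [-0.004, -0.004, -1.0]]
contact_force: [0.3, -0.5, 0.3]
finger_gap: 0.654
gripper_force: 0.0
ee_pos: [0.4154, -0.282, 0.3179]
```

View pics/b7.png

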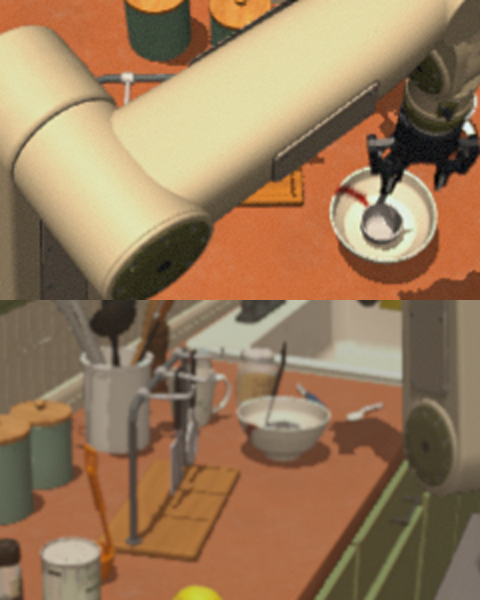

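The ladle stands in the bowl (b7 top 382,222; side handle 283,365), the other utensils still hang, and the gripper is clear. Handing in.

```bash
python3 -c "
from station import bot
print(bot.job_done())"
```

```text
the job is handed in; nothing more can be done
None
```

The ladle is off its hook and standing cup down in the striped bowl, released, with the turner and skimmer still hanging; I handed the job in at about 29 s, and no verdict came back.

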